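# Reset the water-filter reminder under the coffee machine's push-push hatch

## Task

Reset the coffee machine's filter reminder: its orange button is under the small dark-grey service hatch in the machine's top, and the blue mug has been left standing on that hatch. With the fingers push the mug to the left along the top, off the hatch into the railed cup area, press the hatch gently at its front edge until its latch lets go, take the hand away and see that the hatch swings fully up and stays up, then press the orange button all the way down and release it. Pick up and pinch nothing, and leave the mug upright on the machine, the hatch open and everything else in its place.

Things in the scene. Friction and masses are not known exactly. Their poses are not given: they have to be found in the camera images.
- coffee_machine: Dark-grey coffee machine, flat steel top, 270 (its x) x 268 (y) x 235 mm; heavy, does not move. Origin: centre of its underside; own x from its front (dial, spouts) to its back, y to the left of someone facing its front, z up. Top at z = 235 mm: hatch at the front right; left of it the slotted cup area, flush with it, with an 18 mm high wire rail at y = 127 and x = 32 mm.
- deck_free (a point): Middle of the free cup area on the steel top, left of the hatch (machine frame x = -80, y = 52, z = 235 mm): a good place for the mug's axis. The mug is clear of the hatch when its axis is beyond y = 10 mm in the machine frame; the rail stops it at about y = 90 mm.
- hatch_press (a point): White ring mark on the hatch, 11 mm from its front edge, mid-width; moves with it. Hatch: dark-grey plate 70 (x) x 88 (y) x 4 mm, flush, machine frame x = -115 to -45, y = -118 to -30 mm. Here 4 N sinks it 6 mm to a firm stop; the latch lets go at 5 mm and, once the finger leaves, a spring swings it up in 2 s. Pushed shut again it latches. Over 60 N on the machine is damage.
- hatch_hinge (a point): Middle of the hatch's hinge line, at the back edge of the hatch, on the top plane (machine frame x = -44, y = -74, z = 235 mm); the line runs along the machine's y.
- hatch (a joint): Hatch angle in rad: 0 shut and latched, down to -0.095 while pressed, 2.6 fully open (folded back past vertical; its free edge then stands 36 mm above the top, 60 mm behind the hinge line).
- reset_button_top (a point): Centre of the upper face of the orange round reset button, 22 mm in diameter, in the open well under the hatch (well 72 x 90 mm, 35 mm deep). The face lies 10 mm below the machine's top, at machine frame x = -81, y = -74, z = 225 mm. It moves with the button.
- reset_button (a joint): Travel of the orange button in m: 0 up, 0.005 all the way down (4.5 N); a spring brings it back up.
- blue_mug: Short blue espresso mug, body 68 mm in diameter, 58 mm high, about 0.2 kg, upright on the hatch at the start. Origin: on its axis, at its underside; own y points from the axis to the handle, whose outer end is 70 mm from the axis. The handle points to the machine's back, within about 25 degrees.
- ribbed_cup: White ribbed cup, 66 mm wide, 63 mm high, on the drip tray under the spouts; bystander. Origin under its centre.
- green_mug: Green and white mug, 78 x 116 x 101 mm, on the worktop to the right; bystander. Origin at its underside.
- honey_jar: Clear jar with dark lid, 65 mm wide, 86 mm high, on the worktop to the right; bystander. Origin under its centre.
- coffee_mill: Wooden hand coffee mill with crank, 141 x 180 x 212 mm, on the worktop to the left; bystander. Origin at its underside.
- black_notebook: Black notebook lying flat, 210 x 153 x 16 mm, on the worktop to the left; bystander. Origin under its centre.
Things that resemble listed ones, but are neither listed nor needed, are in the scene too. There is more than one size of the blue_mug; the one meant has the size given above.

How it is judged:
By the outcome, as a careful person would: the job done as asked, in the order asked, and still so for the second after the job is handed in, with the robot touching nothing.
It also fails if it takes over 54 s, if anything falls off the work surface, if the arm or the gripper's body presses on something with over 40 N, if the wrist force passes 120 N, or if a joint passes its speed limit or range.

## Robot

A 6-joint arm with a two-finger parallel gripper is mounted at the origin on a cart in front of the work surface, level with it; the furniture and walls round the work are solid. World frame = base frame: x ahead of the robot, y to its left, z up, the work surface at z = 0. Lengths are in m, angles in rad, forces in N, time in s.
With the tool pointing down it reaches from about 0.35 to 0.975 m from the base axis. Payload 17.4 kg.
Tool frame: the origin (TCP) lies midway between the tips of the shut fingers; the grasp point (between the pads) lies arm.pinch_z behind it (arm.pinch_z is the distance from the TCP to the grasp point, in m); z points along the fingers, y is the direction in which the jaws open and shut (so a half turn about z gives the same grasp; the last joint's range is limited). The gripper opens to 85 mm and grips with 20 to 120 N. Pads are 22 mm wide; open, the fingers measure 114 mm over their backs; the gripper's body (76 mm by 85 mm) begins 54 mm behind the grasp point. The pads swing forward as they close: fully open they stand 13 mm farther back than shut.
Start: joints at [-1.261, 0.116, 1.442, -0, 1.584, -0.038], TCP at [0.23, -0.635, 0.205] pointing down, gripper open.
Joint ranges: [-2.83, 2.83], [-0.83, 2.19], [0.07, 2.5], [-1.14, 4.28], [0.01, 3], [-2.97, 2.97]. Speed limits (rad/s): [1.89, 1.89, 2.22, 3.14, 3.14, 3.14].

## Interface

Orientations are given as a unit quaternion [x, y, z, w].
In Python, from cell import arm gives the robot as it stands. The module is installed in compiled form; this text tells all that it offers.
- The arm moves only by the tool arm_command, never from a script. Its argument "deltas" is a list that holds one entry, the list of rows, each a list of 4 numbers: the shift along the tool's x, y, z in mm, then the turn about the tool's z in rad. A call has 1 to 20 rows; each row shifts and turns the commanded pose from where the row before left it, along the tool's axes as they then stand; what a row does not reach is not made up. A row lasts 1/8 s, in which the tool goes at most 62.5 mm and 10.7 degrees, less where a joint would pass 70% of its speed; a pose out of reach is approached as far as the arm can. A call is refused whole if a number of a shift passes 62.5 or a number of a turn 0.188, either way. A call with a gripper value outside its range is refused whole. "fingers" is the finger opening in mm, from 0 to 85.4, set as the call begins (left out, the last holds). The fingers move at their own pace and stop on an object; "squeeze" is the grip in N (left out, the last holds). Time passes only in rows, so rows that do not move let the fingers close. It gives the time, the measured TCP pose, the force and the opening at its end, in the units of the state.
- arm.sense(): the state, without advancing time (a new reading comes with each control period).
- arm.get_image(name): name is "side" or "top"; returns (picture, depth): 384x512x3 uint8, red, green, blue; 384x512 float32, m along the optical axis (not along the pixel's ray), 0 where there is no reading.
- arm.calibration(name): a dict with "fx", "fy", "cx", "cy" (pixels), "dist" ([k1, k2, p1, p2, k3] as OpenCV has them; the pictures are not rectified), "R" (3x3) and "t" (3): a world point X has camera coordinates R X + t. Camera axes: x right, y down, z forward; pixel columns grow to the right and rows downward; lengths in m; the calibration is good to about 2 mm. A picture is of the moment at which its call begins. calibration takes no time and is no camera call.
- arm.close_job(): hands the job in, once; it reports no verdict.
The state is a dict: "t": time; "joint_pos": joint angles; "qd": joint speeds; "tau": joint torques, N m; "ee_pos": TCP position; "orientation": TCP orientation; "force": force on the tool from outside, world axes, zero at the start; "torque": the same for the moment, N m; "width": opening from 0.0 (shut) to 1.0 (fully open).
Only numpy, scipy, OpenCV 4.12 (cv2) and the standard library are available. Lean on these libraries where they do the work, as an engineer would, in place of code of your own. Each camera call takes 0.05 s, during which the arm holds its last target.

## Working session

There is one attempt and no reset: what is moved stays moved. The work goes in short steps, Python scripts to look and compute and a tool call to move; the robot and the scene stay as the last step left them, time stands still between calls to the robot, and variables do not carry over. Pictures are saved under pics/ and viewed, and the job is handed in when it is done.

Besides the shell and the picture viewer there is one more tool, called after "Emit:" as name(argument=value, ...) on one line, values as JSON. arm_command: Moves the arm, as the interface text tells. Its arguments: {"type":"object","properties":{"deltas":{"type":"array","items":{"type":"array","items":{"type":"array","items":{"type":"number"}}}},"fingers":{"type":"number"},"squeeze":{"type":"number"}},"required":["deltas"]}

```bash
mkdir -p pics
cat > h.py <<'E'
import numpy as np, cv2
from cell import arm
def grab(tag):
    out={}
    for n in ("side","top"):
        im,d=arm.get_image(n); np.savez(f"{tag}_{n}.npz",im=im,d=d)
        cv2.imwrite(f"pics/{tag}_{n}.png",cv2.cvtColor(im,cv2.COLOR_RGB2BGR)); out[n]=(im,d)
    return out
def cloud(tag,n):
    f=np.load(f"{tag}_{n}.npz"); im,d=f["im"],f["d"]; c=arm.calibration(n)
    K=np.array([[c["fx"],0,c["cx"]],[0,c["fy"],c["cy"]],[0,0,1.]])
    v,u=np.mgrid[:384,:512]
    p=cv2.undistortPoints(np.stack([u,v],-1).reshape(-1,1,2).astype(np.float64),K,np.array(c["dist"],float)).reshape(384,512,2)
    P=np.dstack([p*d[...,None],d])
    W=(P-np.array(c["t"]))@np.array(c["R"])
    W[d==0]=np.nan
    return im,W
def proj(n,X):
    c=arm.calibration(n)
    K=np.array([[c["fx"],0,c["cx"]],[0,c["fy"],c["cy"]],[0,0,1.]])
    r=cv2.Rodrigues(np.array(c["R"],float))[0]
    return cv2.projectPoints(np.array(X,float).reshape(-1,1,3),r,np.array(c["t"],float),K,np.array(c["dist"],float))[0].reshape(-1,2)
E
python3 - <<'E'
from h import *
grab("a")
for n in("side","top"):
    c=arm.calibration(n);print(n,-np.array(c["R"]).T@np.array(c["t"]),c["fx"])
print(arm.sense(),arm.pinch_z)
E
```

```text
side [-0.18810612  1.05794543  1.16359716] 420.36583906159075
top [ 0.23481887 -0.01687544  1.43326132] 366.63982189797605
{'t': 0.1, 'joint_pos': array([-1.26080702e+00,  1.16439955e-01,  1.44217528e+00, -8.98319268e-06,
        1.58399765e+00, -3.78056141e-02]), 'qd': array([ 0.00085742, -0.00154036, -0.00318368, -0.00171207,  0.00011349,
       -0.00087972]), 'tau': array([ 1.43770048e-03, -7.33666134e+01, -6.33791828e+01,  1.20594299e-05,
        5.26314412e-03,  6.43865360e-05]), 'ee_pos': array([ 0.22998518, -0.63441131,  0.2045491 ]), 'orientation': array([ 9.84917783e-01,  1.73022255e-01, -7.36581810e-05, -5.04789600e-04]), 'force': array([-0.2689629 , -0.56504957,  0.08267434]), 'torque': array([-0.03030682,  0.00079636, -0.03255278]), 'width': 1.0017413109508173} 0.0187
```

View pics/a_side.png

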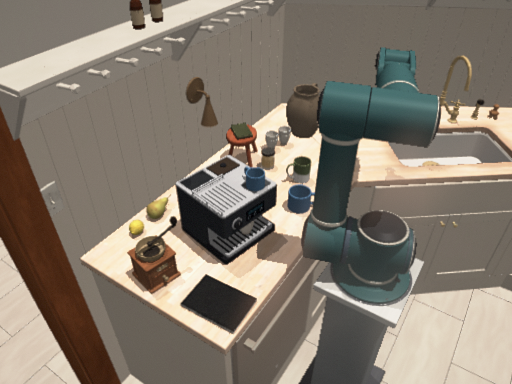

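View pics/a_top.png

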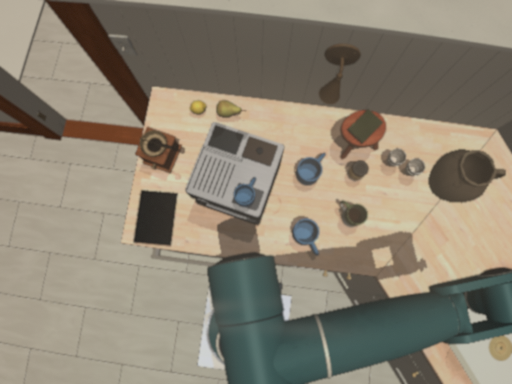

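The blue mug could be one of three things in the top view: the one on the machine at (245,194), or the larger ones on the worktop at (308,171) and (305,232). The description fits the one on the machine. Next I take a close crop and measure.

Run:
```python
from h import *
im,W=cloud("a","top")
a=cv2.resize(im[110:230,175:295],None,fx=5,fy=5,interpolation=cv2.INTER_CUBIC)
cv2.imwrite("pics/a_c.png",cv2.cvtColor(a,cv2.COLOR_RGB2BGR))
ims,Ws=cloud("a","side")
a=cv2.resize(ims[145:265,165:295],None,fx=5,fy=5,interpolation=cv2.INTER_CUBIC)
cv2.imwrite("pics/a_cs.png",cv2.cvtColor(a,cv2.COLOR_RGB2BGR))
for nm,W_ in(("top",W),("side",Ws)):
    m=(abs(W_[...,2]-.235)<.006)
    m[:, :]&=(W_[...,0]>.2)&(W_[...,0]<.9)&(W_[...,1]>-.3)&(W_[...,1]<.5)
    n,l,s,c=cv2.connectedComponentsWithStats(m.astype(np.uint8))
    i=1+np.argmax(s[1:,4]); P=W_[l==i]; print(nm,s[i],P.mean(0),np.median(P[:,2]))
    r=cv2.minAreaRect(P[:,:2].astype(np.float32)); print(r,cv2.boxPoints(r))
```

```text
top [ 185  122   99   96 4541] [0.54414251 0.10872863 0.23579021] 0.235753285853161
((0.5546572208404541, 0.10060843080282211), (0.2677977681159973, 0.26939818263053894), 77.91503143310547) [[ 0.39490995 -0.00212215]
 [ 0.65833783 -0.05852389]
 [ 0.71440446  0.20333901]
 [ 0.4509766   0.25974077]]
side [ 176  155  101   64 2627] [0.54525293 0.12613481 0.2351888 ] 0.23504261735457285
((0.5546687841415405, 0.10202081501483917), (0.26967093348503113, 0.27496102452278137), 77.94119262695312) [[ 0.39205274 -0.00111753]
 [ 0.6609464  -0.05856115]
 [ 0.7172848   0.20515916]
 [ 0.44839114  0.26260278]]
```

View pics/a_c.png

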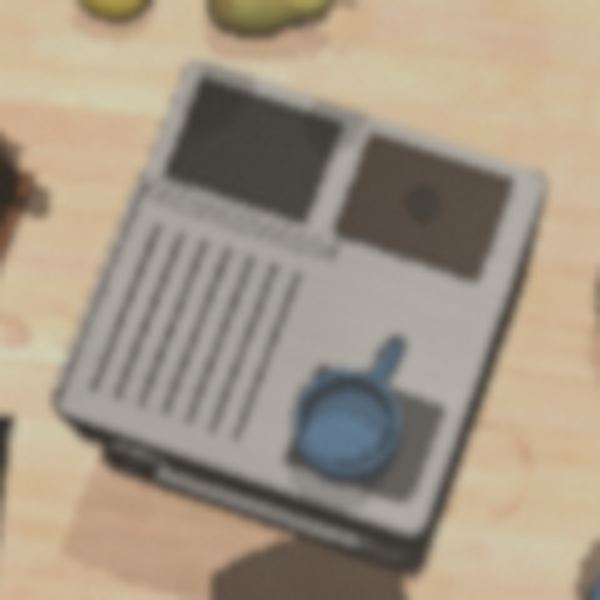

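View pics/a_cs.png

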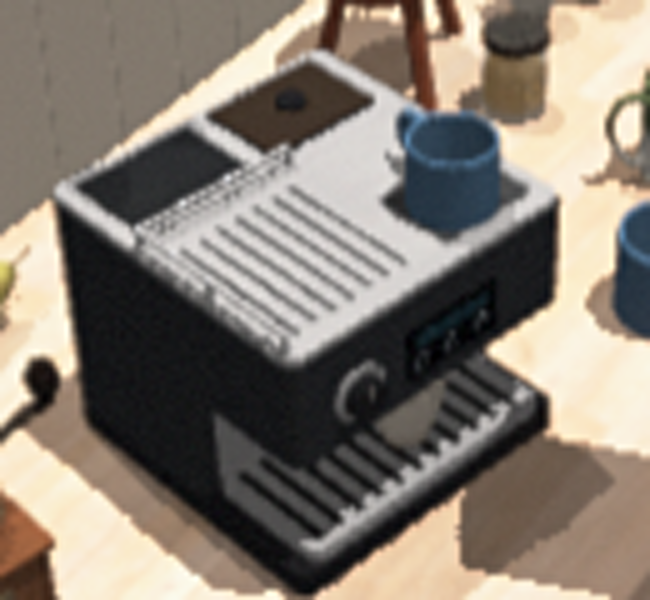

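The crop confirms the mug standing on the hatch (crop px 350,425), handle to the back. I'll now verify the machine frame by projecting the hatch, slots and rail, and measure the mug.

```bash
cat >> h.py <<'E'
YAW=np.radians(-12.07); C=np.array([.5547,.1013]); 
RM=np.array([[np.cos(YAW),-np.sin(YAW)],[np.sin(YAW),np.cos(YAW)]])
def m2w(p): p=np.atleast_2d(np.array(p,float))/1000; return np.c_[p[:,:2]@RM.T+C,p[:,2]]
def w2m(X): X=np.atleast_2d(X); return np.c_[(X[:,:2]-C)@RM,X[:,2]]*1000
E
python3 - <<'E'
from h import *
for n,(v0,v1,u0,u1) in(("top",(110,230,175,295)),("side",(145,265,165,295))):
    im,W=cloud("a",n)
    k=5;a=cv2.resize(im[v0:v1,u0:u1],None,fx=k,fy=k,interpolation=cv2.INTER_CUBIC)
    def line(p,col):
        q=(proj(n,m2w(p))-[u0,v0]+.5)*k
        cv2.polylines(a,[q.astype(np.int32).reshape(-1,1,2)],True,col,1)
    line([[-115,-118,235],[-45,-118,235],[-45,-30,235],[-115,-30,235]],(255,0,0))
    line([[-135,-134,235],[135,-134,235],[135,134,235],[-135,134,235]],(0,255,0))
    line([[32,127,253],[32,0,253],[32,127,253],[-100,127,253]],(255,255,0))
    cv2.imwrite(f"pics/b_{n}.png",cv2.cvtColor(a,cv2.COLOR_RGB2BGR))
    M=w2m(W.reshape(-1,3)); ok=(M[:,2]>241)&(M[:,2]<310)&(abs(M[:,0])<130)&(M[:,1]>-133)&(M[:,1]<10)
    P=M[ok]; print(n,len(P),P.min(0),P.max(0))
    # body: exclude handle; fit circle to rim top
    t=P[P[:,2]>286]; print(len(t),np.median(t,0),t.min(0),t.max(0))
    r=t[:, :2].astype(np.float32)
    print(cv2.minEnclosingCircle(r[r[:,0]<-50]))
    A=np.c_[2*r,np.ones(len(r))]; 
    h=P[(P[:,2]>250)&(P[:,0]>-38)]; print("handle",len(h),h.mean(0) if len(h) else 0)
E
```

```text
top 820 [-118.82444179 -128.71910067  241.02385261] [127.94443165   9.55341223 297.62273718]
100 [-76.17964919 -69.36917192 291.94171892] [-117.39637938  -99.56559585  286.003635  ] [-32.8066873  -32.79515451 297.62273718]
((-84.18653869628906, -66.04754638671875), 33.726139068603516)
handle 44 [  9.62165133 -56.03144097 265.07369539]
side 631 [-121.4402815  -109.93932973  241.01422749] [123.12813917   9.61232368 296.09722329]
87 [-88.89185078 -65.53631112 290.56217022] [-121.4402815  -101.38722505  286.14263263] [-29.46825337 -30.89062188 296.09722329]
((-86.48418426513672, -65.27092742919922), 36.21394348144531)
handle 27 [ -6.18526327 -56.02407242 265.41515563]
```

View pics/b_top.png

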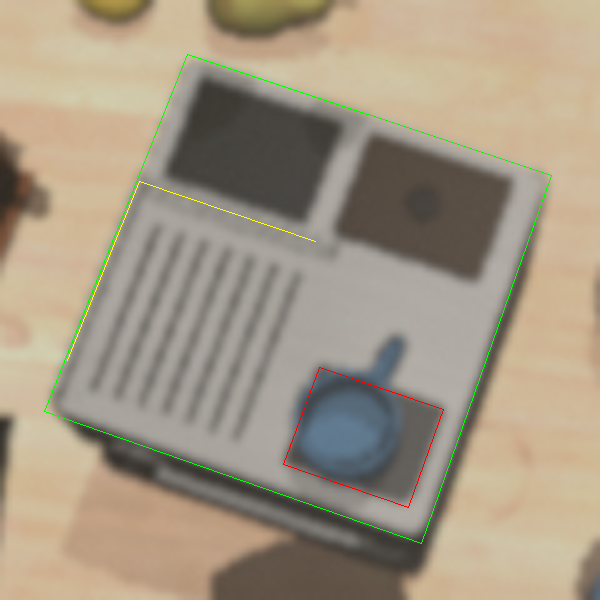

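View pics/b_side.png

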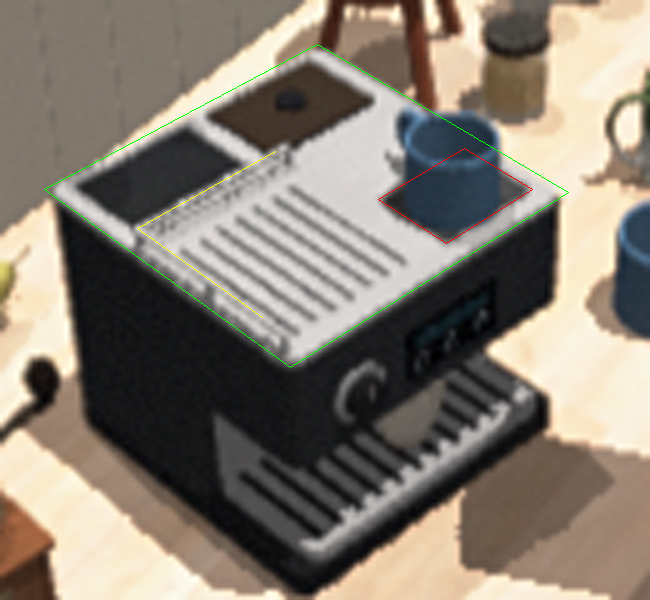

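Frame fits (hatch outline sits on the dark-grey plate, top at z≈0.2355). Mug axis is at about machine (-85,-66), rim z≈293 and Ø≈68: the right mug. First I lift and turn so that tool x = machine y and tool y = machine x.

Emit:
arm_command(deltas=[[[0, 0, -40, 0], [0, 0, -50, -0.17], [0, 0, -50, -0.17], [0, 0, -50, -0.17], [0, 0, -40, -0.17], [0, 0, -20, -0.17], [0, 0, 0, -0.16], [0, 0, 0, 0], [0, 0, 0, 0]]], fingers=30)

```text
t: 1.23
ee_pos: [0.23, -0.6346, 0.4546]
orientation: [0.779, 0.626, 0.0, -0.0]
force: [0.6, -0.4, -0.7]
width: 0.353
```

```bash
cat >> h.py <<'E'
from scipy.spatial.transform import Rotation as Ro
def goto(x,y,z,s=None):
    s=s or arm.sense(); R=Ro.from_quat(s["orientation"]).as_matrix()
    X=m2w([[x,y,z]])[0]; d=R.T@(X-s["ee_pos"])*1000
    print("t",round(s["t"],2),"tcp_m",w2m(s["ee_pos"])[0].round(1),"delta",d.round(1),"tooly ang",np.degrees(np.arctan2(R[1,1],R[0,1])).round(2),"tilt",np.degrees(np.arccos(-R[2,2])).round(2),"w",round(s["width"],3),"F",s["force"].round(1),"q",s["joint_pos"].round(2))
E
python3 -c "
from h import *
goto(-84,-150,320)"
```

```text
t 1.23 tcp_m [-163.6 -787.5  454.6] delta [637.9  75.8 135.1] tooly ang -12.42 tilt 0.06 w 0.353 F [ 0.6 -0.4 -0.7] q [-1.26  0.16  0.98  0.    1.99 -1.04]
```

Emit:
arm_command(deltas=[[[30, 10, 0, 0], [40, 20, 0, 0], [45, 20, 0, 0], [45, 20, 0, 0], [45, 6, 0, 0], [45, 0, 0, 0], [45, 0, 0, 0], [45, 0, 0, 0], [45, 0, 0, 0], [45, 0, 0, 0], [45, 0, 0, 0], [45, 0, 0, 0], [45, 0, 0, 0], [38, 0, 0, 0], [25, 0, 0, 0], [10, 0, 30, 0], [0, 0, 40, 0], [0, 0, 40, 0.006], [0, 0, 25, 0], [0, 0, 0, 0]]])

```text
t: 3.72
ee_pos: [0.4386, -0.027, 0.3187]
orientation: [0.781, 0.625, -0.001, -0.001]
force: [1.1, 0.8, 0.6]
width: 0.354
```

```bash
python3 -c "
from h import *
grab('c')
goto(-84,-140,241)
for n,(v0,v1,u0,u1) in(('top',(110,230,175,295)),('side',(125,265,165,315))):
    im=np.load(f'c_{n}.npz')['im'];cv2.imwrite(f'pics/c_{n}c.png',cv2.cvtColor(cv2.resize(im[v0:v1,u0:u1],None,fx=4,fy=4,interpolation=cv2.INTER_CUBIC),cv2.COLOR_RGB2BGR))
"
```

```text
t 3.83 tcp_m [ -86.1 -149.7  321.2] delta [ 9.7  1.9 80.2] tooly ang -12.62 tilt 0.05 w 0.349 F [-0.8  1.  -0.1] q [-0.12 -0.41  1.72  0.    1.82  0.1 ]
```

View pics/c_sidec.png

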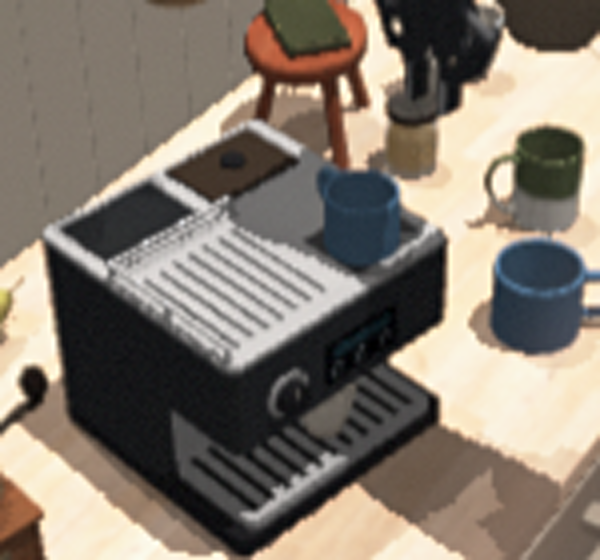

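The gripper hangs to the right of the machine (fingertips at crop px 415–450, ~100), mug untouched. Now lowering beside the mug, tips low.

Emit:
arm_command(deltas=[[[0, 2, 20, -0.01], [2, 0, 25, 0], [4, 0, 20, 0], [0, 0, 10, 0], [0, 0, 4, 0], [0, 0, 0, 0], [0, 0, 0, 0]]])

```text
t: 4.7
ee_pos: [0.4426, -0.0217, 0.2419]
orientation: [0.777, 0.629, 0.0, 0.0]
force: [-0.7, -0.2, -0.3]
width: 0.35
```

```bash
python3 -c "
from h import *
grab('d')
goto(-84,-120,241)
im,W=cloud('d','side');M=w2m(W.reshape(-1,3))
ok=(M[:,1]<-118)&(M[:,1]>-175)&(abs(M[:,0]+85)<45)&(M[:,2]>200); P=M[ok]
h=np.histogram(P[:,2],bins=np.arange(200,340,5));print(dict(zip(h[1],h[0])))
for lo,hi in((236,245),(245,255),(255,275)):
    q=P[(P[:,2]>lo)&(P[:,2]<hi)]; print(lo,len(q),q.min(0) if len(q) else '',q.max(0) if len(q) else '')
for n,(v0,v1,u0,u1) in(('top',(110,230,175,295)),('side',(125,265,165,315))):
    im=np.load(f'd_{n}.npz')['im'];cv2.imwrite(f'pics/d_{n}c.png',cv2.cvtColor(cv2.resize(im[v0:v1,u0:u1],None,fx=4,fy=4,interpolation=cv2.INTER_CUBIC),cv2.COLOR_RGB2BGR))
"
```

```text
t 4.8 tcp_m [ -84.  -143.7  241.7] delta [23.7 -0.   0.7] tooly ang -11.98 tilt 0.04 w 0.351 F [-0.4 -0.3  0.3] q [-0.11 -0.41  1.85  0.    1.7   0.1 ]
{np.int64(200): np.int64(0), np.int64(205): np.int64(0), np.int64(210): np.int64(0), np.int64(215): np.int64(0), np.int64(220): np.int64(0), np.int64(225): np.int64(4), np.int64(230): np.int64(19), np.int64(235): np.int64(19), np.int64(240): np.int64(0), np.int64(245): np.int64(0), np.int64(250): np.int64(0), np.int64(255): np.int64(0), np.int64(260): np.int64(0), np.int64(265): np.int64(2), np.int64(270): np.int64(11), np.int64(275): np.int64(8), np.int64(280): np.int64(14), np.int64(285): np.int64(11), np.int64(290): np.int64(15), np.int64(295): np.int64(14), np.int64(300): np.int64(14), np.int64(305): np.int64(10), np.int64(310): np.int64(13), np.int64(315): np.int64(22), np.int64(320): np.int64(29), np.int64(325): np.int64(16), np.int64(330): np.int64(13)}
236 9 [-125.78326698 -128.29218295  236.00034684] [ -82.62260954 -118.24447122  238.94238637]
245 0  
255 13 [-110.98649552 -153.5904153   266.05540636] [ -58.65645059 -134.15261215  274.99766173]
```

View pics/d_sidec.png

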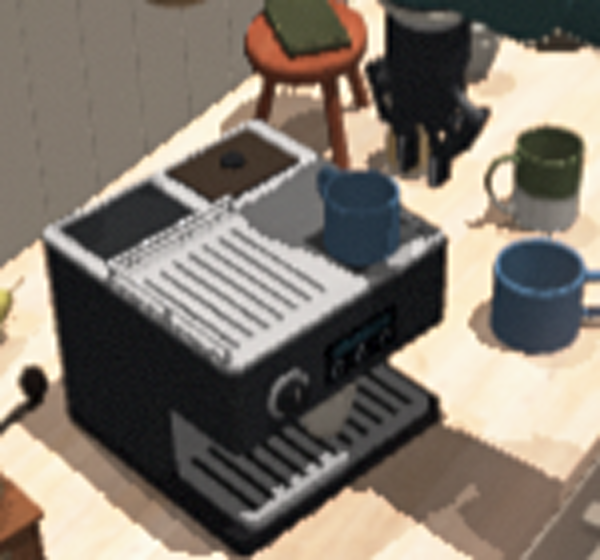

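View pics/d_topc.png

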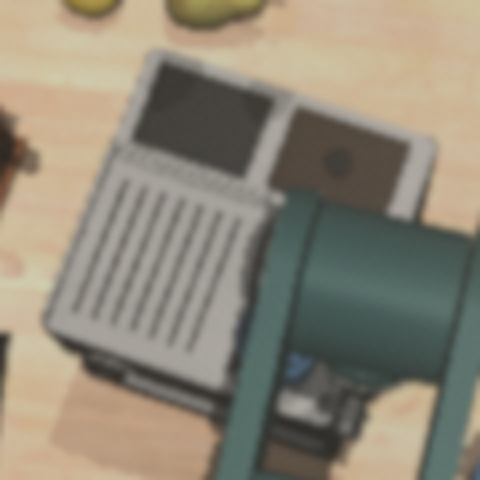

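```bash
python3 -c "
from h import *
for x in(-62,-106):
  for z in (242,250,260):print(x,z,((proj('side',m2w([[x,-143.7,z]]))-[165,125])*4).round())
"
```

```text
-62 242 [[402. 187.]]
-62 250 [[402. 180.]]
-62 260 [[402. 171.]]
-106 242 [[437. 207.]]
-106 250 [[437. 200.]]
-106 260 [[437. 191.]]
```

```bash
python3 -c "
from h import *
im,W=cloud('d','side')
a=cv2.resize(im[140:200,245:300],None,fx=10,fy=10,interpolation=cv2.INTER_NEAREST);a=np.clip(a.astype(int)*2,0,255).astype(np.uint8)
cv2.imwrite('pics/d_z.png',cv2.cvtColor(a,cv2.COLOR_RGB2BGR))
M=w2m(W.reshape(-1,3)).reshape(W.shape)
for v in range(156,182):print(v,[tuple(M[v,u].round().astype(int)) if np.isfinite(M[v,u,0]) else 0 for u in (265,266,267,272,273,274)])
"
```

```text
156 [(np.int64(-73), np.int64(-127), np.int64(326)), (np.int64(-69), np.int64(-137), np.int64(319)), (np.int64(-69), np.int64(-142), np.int64(317)), (np.int64(-109), np.int64(-125), np.int64(344)), (np.int64(-110), np.int64(-129), np.int64(343)), (np.int64(-110), np.int64(-135), np.int64(340))]
157 [(np.int64(-69), np.int64(-132), np.int64(317)), (np.int64(-68), np.int64(-138), np.int64(314)), (np.int64(-70), np.int64(-141), np.int64(313)), (np.int64(-106), np.int64(-128), np.int64(337)), (np.int64(-109), np.int64(-130), np.int64(337)), (np.int64(-107), np.int64(-138), np.int64(332))]
158 [(np.int64(-70), np.int64(-131), np.int64(314)), (np.int64(-69), np.int64(-137), np.int64(311)), (np.int64(-67), np.int64(-144), np.int64(306)), (np.int64(-108), np.int64(-127), np.int64(334)), (np.int64(-111), np.int64(-128), np.int64(335)), (np.int64(-112), np.int64(-133), np.int64(333))]
159 [(np.int64(-65), np.int64(-137), np.int64(304)), (np.int64(-69), np.int64(-137), np.int64(306)), (np.int64(-70), np.int64(-142), np.int64(304)), (np.int64(-106), np.int64(-128), np.int64(328)), (np.int64(-106
[... 5746 characters left out ...]
(-367), np.int64(0)), (np.int64(101), np.int64(-370), np.int64(1)), (np.int64(96), np.int64(-370), np.int64(3))]
180 [(np.int64(-89), np.int64(-113), np.int64(235)), (np.int64(-96), np.int64(-111), np.int64(239)), (np.int64(-96), np.int64(-116), np.int64(237)), (np.int64(-108), np.int64(-131), np.int64(235)), (np.int64(100), np.int64(-369), np.int64(-4)), (np.int64(96), np.int64(-371), np.int64(-3))]
181 [(np.int64(-93), np.int64(-109), np.int64(234)), (np.int64(-96), np.int64(-111), np.int64(235)), (np.int64(-100), np.int64(-112), np.int64(237)), (np.int64(-111), np.int64(-127), np.int64(234)), (np.int64(-115), np.int64(-128), np.int64(236)), (np.int64(-117), np.int64(-132), np.int64(235))]
```

View pics/d_z.png

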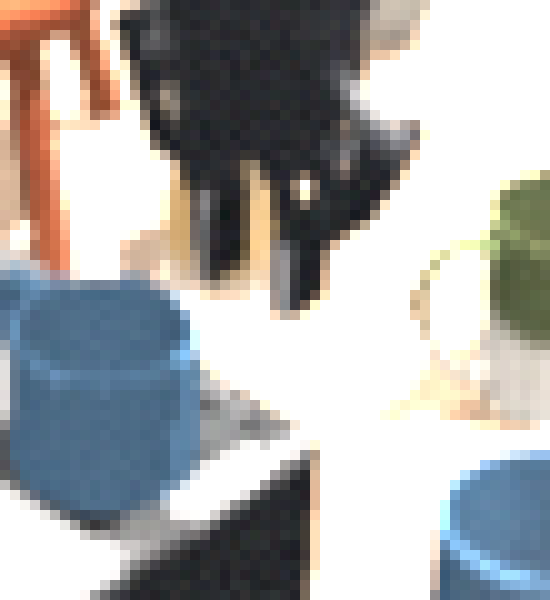

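The fingertips appear about z≈262–268, higher than the TCP by more than expected, so I go slightly lower while watching force.

Emit:
arm_command(deltas=[[[6, 0, 3, 0], [6, 0, 3, 0], [6, 0, 2, 0], [4, 0, 0, 0], [0, 0, 0, 0]]])

```text
t: 5.42
ee_pos: [0.447, 0.0002, 0.2333]
orientation: [0.777, 0.63, -0.0, 0.0]
force: [-0.2, -0.1, 0.1]
width: 0.347
```

```bash
python3 -c "
from h import *
grab('e')
goto(-84,10,233)
im,W=cloud('e','side')
a=cv2.resize(im[140:200,235:300],None,fx=10,fy=10,interpolation=cv2.INTER_NEAREST);a=np.clip(a.astype(int)*2,0,255).astype(np.uint8)
cv2.imwrite('pics/e_z.png',cv2.cvtColor(a,cv2.COLOR_RGB2BGR))
"
```

```text
t 5.53 tcp_m [ -84.1 -121.7  233.3] delta [131.7   0.4   0.3] tooly ang -11.97 tilt 0.01 w 0.352 F [ 0.6  0.4 -0.1] q [-0.06 -0.4   1.86 -0.    1.68  0.15]
```

View pics/e_z.png

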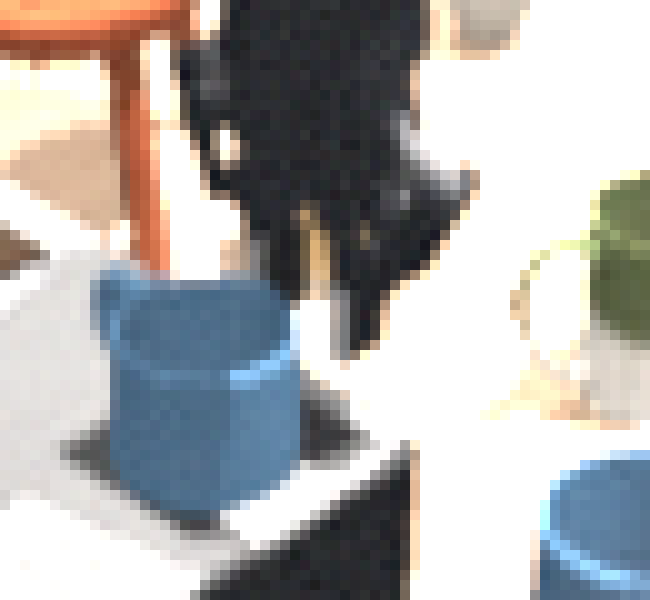

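No contact force yet; the fingers (tip at crop 350,355) stand right of the mug. Push.

Emit:
arm_command(deltas=[[[4, 0, 0, 0], [4, 0, 0, 0], [4, 0, 0, 0], [3, 0, 0, 0], [3, 0, 0, 0], [4, 0, 0, 0], [5, 0, 0, 0], [5, 0, 0, 0], [5, 0, 0, 0], [5, 0, 0, 0], [5, 0, 0, 0], [4, 0, 0, 0], [2, 0, 0, 0], [0, 0, 0, 0]]])

```text
t: 7.28
ee_pos: [0.458, 0.0519, 0.2332]
orientation: [0.777, 0.63, 0.0, -0.0]
force: [-0.1, 0.7, 0.1]
width: 0.353
```

```bash
python3 -c "
from h import *
grab('f')
goto(-84,10,233)
im,W=cloud('f','side')
a=cv2.resize(im[125:245,165:295],None,fx=5,fy=5,interpolation=cv2.INTER_CUBIC)
cv2.imwrite('pics/f_z.png',cv2.cvtColor(a,cv2.COLOR_RGB2BGR))
M=w2m(W.reshape(-1,3)); b=im.reshape(-1,3).astype(int); ok=(M[:,2]>240)&(M[:,2]<310)&(abs(M[:,0])<130)&(abs(M[:,1])<130)&(b[:,2]>b[:,0]+25)
P=M[ok];print(len(P),P.min(0),P.max(0),np.median(P,0))
"
```

```text
t 7.38 tcp_m [-84.3 -68.7 233.2] delta [78.7  0.4  0.2] tooly ang -11.97 tilt 0.01 w 0.352 F [0.2 0.3 0.6] q [ 0.06 -0.37  1.84  0.    1.67  0.27]
379 [-120.66561225  -60.70485404  240.01081477] [-19.49849922   9.61393224 297.59185889] [-92.05558485 -20.33011243 271.75911658]
```

View pics/f_z.png

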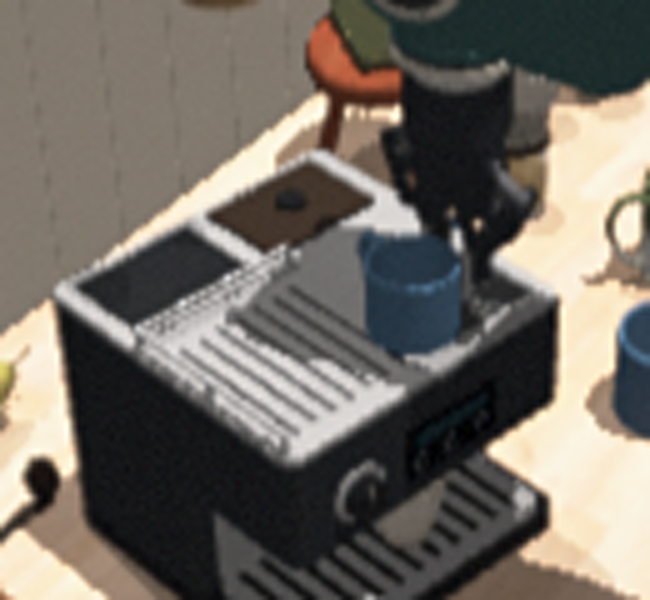

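The mug slides upright (crop 412,295; axis y≈-25). On to y≈52.

Emit:
arm_command(deltas=[[[3, 0, 0, 0], [5, 0, 0, 0], [5, 0, 0, 0], [5, 0, 0, 0], [5, 0, 0, 0], [5, 0, 0, 0], [5, 0, 0, 0], [5, 0, 0, 0], [5, 0, 0, 0], [5, 0, 0, 0], [5, 0, 0, 0], [5, 0, 0, 0], [5, 0, 0, 0], [5, 0, 0, 0], [4, 0, 0, 0], [3, 0, 0, 0], [2, 0, 0, 0], [0, 0, 0, 0]]])

```text
t: 9.62
ee_pos: [0.474, 0.1272, 0.2332]
orientation: [0.777, 0.63, 0.0, -0.0]
force: [-0.1, -0.6, -1.2]
width: 0.347
```

Emit:
arm_command(deltas=[[[-5, 0, 0, 0], [-15, 0, 0, 0], [-30, 0, 0, 0], [-25, 0, -10, 0], [-6, -6, -25, 0.18], [0, -10, -25, 0.18], [0, 0, -20, 0.18], [0, 0, 0, 0.18], [0, 0, 0, 0.18], [0, 0, 0, 0.18], [0, 0, 0, 0.18], [0, 0, 0, 0.18], [0, 0, 0, 0.13], [0, 0, 0, 0], [0, 0, 0, 0]]], fingers=0)

```text
t: 11.5
ee_pos: [0.4419, 0.0524, 0.3133]
orientation: [0.995, -0.103, 0.0, -0.0]
force: [0.0, 0.4, -0.2]
width: -0.001
```

```bash
python3 -c "
from h import *
grab('g')
goto(-99,-74,270)
im,W=cloud('g','side')
a=cv2.resize(im[125:245,165:295],None,fx=5,fy=5,interpolation=cv2.INTER_CUBIC)
cv2.imwrite('pics/g_z.png',cv2.cvtColor(a,cv2.COLOR_RGB2BGR))
M=w2m(W.reshape(-1,3)); b=im.reshape(-1,3).astype(int); ok=(M[:,2]>240)&(M[:,2]<310)&(abs(M[:,0])<130)&(abs(M[:,1])<130)&(b[:,2]>b[:,0]+25)
P=M[ok];print(len(P),P.min(0),P.max(0),np.median(P,0))
"
```

```text
t 11.6 tcp_m [-100.1  -71.2  313.3] delta [ 1.1  2.8 43.3] tooly ang -101.83 tilt 0.01 w 0.002 F [-0.1 -0.1  0.8] q [ 0.06 -0.4   1.73 -0.    1.81  1.84]
412 [-121.31223964   16.71173187  240.22963775] [-21.51364934  86.78920644 295.64573044] [-91.48581467  55.05790402 271.77839232]
```

View pics/g_z.png

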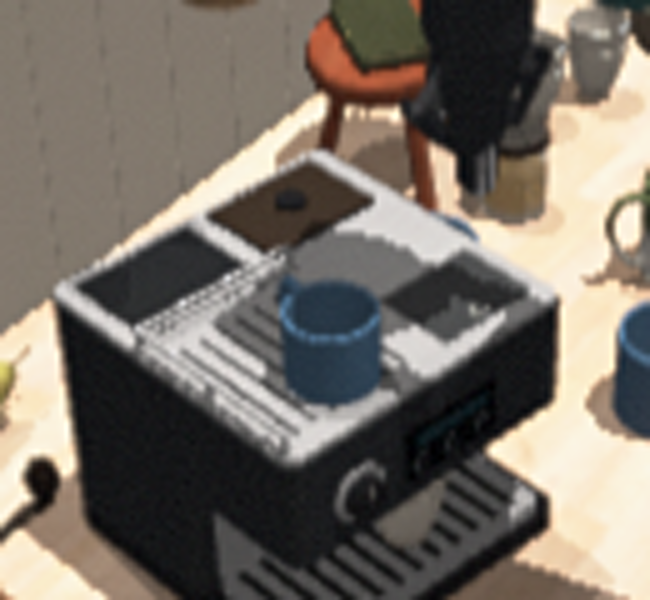

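```bash
python3 -c "
from h import *
im,W=cloud('g','side')
k=10;u0,v0=235,165
a=cv2.resize(im[v0:v0+50,u0:u0+50],None,fx=k,fy=k,interpolation=cv2.INTER_CUBIC)
cv2.imwrite('pics/g_h0.png',cv2.cvtColor(a,cv2.COLOR_RGB2BGR))
q=(proj('side',m2w([[-115,-118,235],[-45,-118,235],[-45,-30,235],[-115,-30,235]]))-[u0,v0]+.5)*k
cv2.polylines(a,[q.astype(np.int32).reshape(-1,1,2)],True,(255,0,0),1)
q=(proj('side',m2w([[-104,-74,235]]))-[u0,v0]+.5)*k
cv2.circle(a,tuple(int(i) for i in q[0]),8,(255,0,0),1)
cv2.imwrite('pics/g_h.png',cv2.cvtColor(np.hstack([a]),cv2.COLOR_RGB2BGR))
M=w2m(W.reshape(-1,3)); ok=(abs(M[:,0]+100)<25)&(abs(M[:,1]+72)<40)&(M[:,2]>260)&(M[:,2]<350);P=M[ok]
for z in range(295,350,6):
  s=P[(P[:,2]>z)&(P[:,2]<z+6)]
  if len(s):print(z,len(s),s.min(0).round(),s.max(0).round())
"
```

```text
337 5 [-111.  -73.  339.] [-102.  -66.  342.]
343 8 [-112.  -76.  344.] [-91. -61. 349.]
349 2 [-114.  -85.  350.] [-108.  -75.  350.]
```

View pics/g_h.png

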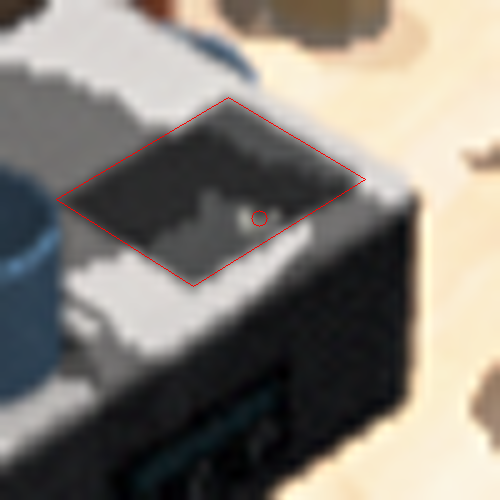

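Ring mark seen at crop (262,217), where projected (260,218). Lowering to just above, then in small guarded steps.

Emit:
arm_command(deltas=[[[1, 3, 15, 0], [0, 0, 20, 0], [0, 0, 20, 0], [0, 0, 10, 0], [0, 0, 6, 0], [0, 0, 0, 0], [0, 0, 0, 0]]])

```text
t: 12.48
ee_pos: [0.4426, 0.0497, 0.2428]
orientation: [0.995, -0.104, 0.0, -0.0]
force: [0.1, 0.4, -0.7]
width: 0.002
```

```bash
python3 -c "
from h import *
grab('i')
goto(-100,-74,232)
im,W=cloud('i','side')
k=10;u0,v0=235,150
a=cv2.resize(im[v0:v0+60,u0:u0+60],None,fx=k,fy=k,interpolation=cv2.INTER_CUBIC)
q=(proj('side',m2w([[-100,-74,242],[-100,-63,242],[-100,-74,260]]))-[u0,v0]+.5)*k
for p in q: cv2.circle(a,tuple(int(i) for i in p),5,(255,0,0),1)
cv2.imwrite('pics/i_h.png',cv2.cvtColor(a,cv2.COLOR_RGB2BGR))
"
```

```text
t 12.57 tcp_m [-98.9 -73.9 242.7] delta [-1.1  0.1 10.7] tooly ang -101.93 tilt 0.04 w 0.005 F [-0.1 -0.2  0.7] q [ 0.05 -0.41  1.85 -0.    1.7   1.83]
```

View pics/i_h.png

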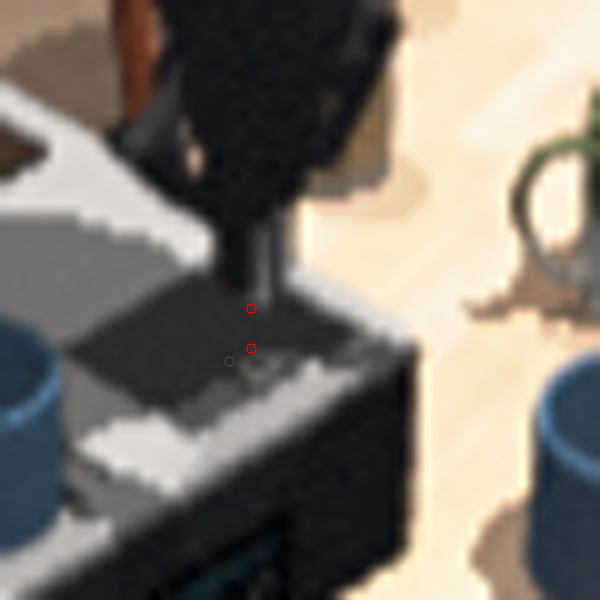

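Tip bottom seen at crop (255,300), ~20 mm above the hatch. Guarded descent.

Emit:
arm_command(deltas=[[[-1, 0, 3, 0], [0, 0, 3, 0], [0, 0, 2, 0], [0, 0, 1, 0], [0, 0, 0, 0]]])

```text
t: 13.2
ee_pos: [0.4414, 0.0499, 0.2331]
orientation: [0.995, -0.104, -0.0, 0.0]
force: [0.7, -0.1, 0.8]
width: 0.001
```

Emit:
arm_command(deltas=[[[0, 0, 2, 0], [0, 0, 1, 0], [0, 0, 0, 0]]])

```text
t: 13.58
ee_pos: [0.4414, 0.0499, 0.2301]
orientation: [0.995, -0.104, -0.0, 0.0]
force: [-0.1, 0.9, -0.6]
width: 0.002
```

Emit:
arm_command(deltas=[[[0, 0, 2, 0], [0, 0, 1, 0], [0, 0, 0, 0]]])

```text
t: 13.95
ee_pos: [0.4414, 0.0499, 0.2271]
orientation: [0.995, -0.104, -0.0, 0.0]
force: [0.2, -0.6, -0.2]
width: 0.003
```

Emit:
arm_command(deltas=[[[0, 0, 2, 0], [0, 0, 1, 0], [0, 0, 0, 0]]])

```text
t: 14.32
ee_pos: [0.4414, 0.0499, 0.2241]
orientation: [0.995, -0.104, -0.0, 0.0]
force: [0.6, 0.1, 0.6]
width: -0.0
```

Emit:
arm_command(deltas=[[[0, 0, 2, 0], [0, 0, 0, 0]]])

```text
t: 14.58
ee_pos: [0.4413, 0.0499, 0.222]
orientation: [0.995, -0.104, -0.0, -0.0]
force: [-0.5, 0.2, -0.3]
width: -0.002
```

```bash
python3 -c "
from h import *
grab('j')
goto(-100,-74,232)
im,W=cloud('j','side')
k=10;u0,v0=235,150
a=cv2.resize(im[v0:v0+60,u0:u0+60],None,fx=k,fy=k,interpolation=cv2.INTER_CUBIC)
cv2.imwrite('pics/j_h.png',cv2.cvtColor(a,cv2.COLOR_RGB2BGR))
"
```

```text
t 14.68 tcp_m [-100.1  -74.   222.2] delta [ 0.1  0.  -9.8] tooly ang -101.93 tilt 0.0 w 0.002 F [-0.1  0.2 -0. ] q [ 0.06 -0.41  1.88 -0.    1.67  1.83]
```

View pics/j_h.png

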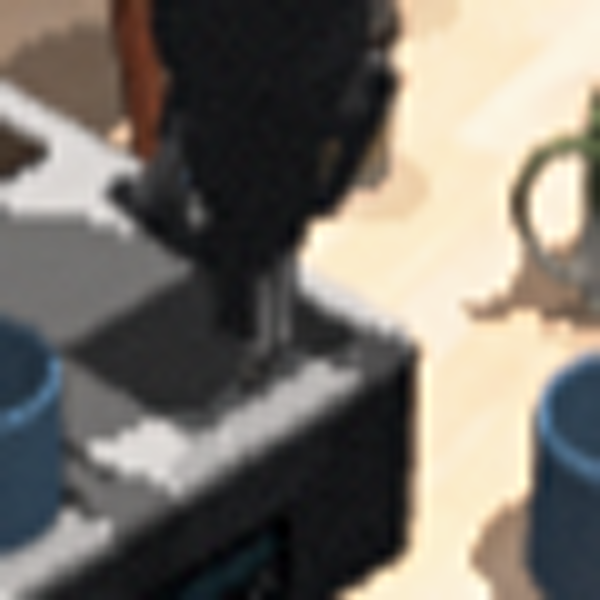

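Tips are now just above the hatch (crop 255,345). Continuing in 2 mm steps.

Emit:
arm_command(deltas=[[[0, 0, 2, 0], [0, 0, 0, 0]]])

```text
t: 14.92
ee_pos: [0.4413, 0.0499, 0.22]
orientation: [0.995, -0.104, -0.0, 0.0]
force: [-0.4, 0.8, -0.2]
width: -0.0
```

Emit:
arm_command(deltas=[[[0, 0, 2, 0], [0, 0, 0, 0]]])

```text
t: 15.18
ee_pos: [0.4413, 0.0499, 0.218]
orientation: [0.995, -0.104, -0.0, 0.0]
force: [-0.1, 0.9, 0.5]
width: -0.001
```

Emit:
arm_command(deltas=[[[0, 0, 2, 0], [0, 0, 0, 0]]])

```text
t: 15.42
ee_pos: [0.4413, 0.0499, 0.216]
orientation: [0.995, -0.104, -0.0, 0.0]
force: [-1.3, -0.4, 0.4]
width: 0.003
```

Emit:
arm_command(deltas=[[[0, 0, 2, 0], [0, 0, 0, 0]]])

```text
t: 15.68
ee_pos: [0.4413, 0.0499, 0.214]
orientation: [0.995, -0.104, -0.0, 0.0]
force: [0.7, -0.3, -0.2]
width: -0.001
```

Emit:
arm_command(deltas=[[[0, 0, 2, 0], [0, 0, 0, 0]]])

```text
t: 15.92
ee_pos: [0.4413, 0.0499, 0.212]
orientation: [0.995, -0.104, -0.0, 0.0]
force: [0.3, 0.1, 0.1]
width: 0.001
```

```bash
python3 -c "
from h import *
grab('k')
goto(-100,-74,232)
im,W=cloud('k','side')
k=10;u0,v0=235,150
a=cv2.resize(im[v0:v0+60,u0:u0+60],None,fx=k,fy=k,interpolation=cv2.INTER_CUBIC)
cv2.imwrite('pics/k_h.png',cv2.cvtColor(a,cv2.COLOR_RGB2BGR))
"
```

```text
t 16.02 tcp_m [-100.1  -74.   212.2] delta [  0.1   0.  -19.8] tooly ang -101.93 tilt 0.0 w 0.0 F [ 0.9  0.3 -0. ] q [ 0.06 -0.41  1.9   0.    1.65  1.83]
```

View pics/k_h.png

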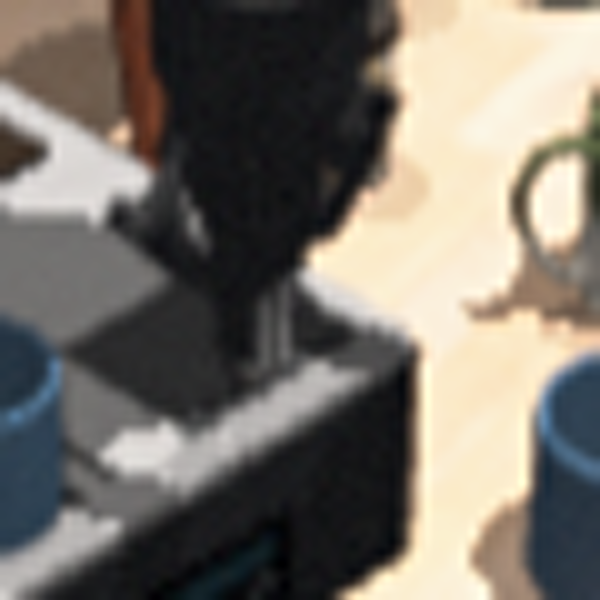

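Emit:
arm_command(deltas=[[[0, 0, 2, 0], [0, 0, 0, 0]]])

```text
t: 16.27
ee_pos: [0.4413, 0.0499, 0.21]
orientation: [0.995, -0.104, -0.0, 0.0]
force: [0.4, 0.9, 0.1]
width: 0.003
```

Emit:
arm_command(deltas=[[[0, 0, 1.5, 0], [0, 0, 0, 0]]])

```text
t: 16.52
ee_pos: [0.4414, 0.0499, 0.2087]
orientation: [0.995, -0.104, 0.0, -0.0]
force: [0.6, 0.2, -0.2]
width: -0.002
```

Emit:
arm_command(deltas=[[[0, 0, 1.5, 0], [0, 0, 0, 0]]])

```text
t: 16.77
ee_pos: [0.4415, 0.0499, 0.2073]
orientation: [0.995, -0.104, 0.0, -0.0]
force: [-0.5, 1.0, 3.6]
width: 0.001
```

Contact (3.6 N at TCP z 0.2073), so the tip lies about 26 mm behind the reported TCP. Press on gently.

Emit:
arm_command(deltas=[[[0, 0, 1.5, 0], [0, 0, 1, 0], [0, 0, 0, 0]]])

```text
t: 17.15
ee_pos: [0.4415, 0.0499, 0.2047]
orientation: [0.995, -0.104, 0.0, -0.0]
force: [2.4, -0.2, 3.7]
width: -0.002
```

Emit:
arm_command(deltas=[[[0, 0, 1.5, 0], [0, 0, 0, 0]]])

```text
t: 17.4
ee_pos: [0.4416, 0.0499, 0.2038]
orientation: [0.995, -0.104, 0.001, -0.0]
force: [1.1, -1.0, 8.6]
width: -0.004
```

Emit:
arm_command(deltas=[[[0, 0, 1, 0], [0, 0, 0, 0]]])

```text
t: 17.65
ee_pos: [0.4417, 0.0499, 0.2036]
orientation: [0.995, -0.104, 0.001, -0.0]
force: [-1.7, -1.5, 16.5]
width: -0.004
```

Firm stop (16.5 N). Hand up and away.

Emit:
arm_command(deltas=[[[0, 0, -10, 0], [-5, 0, -30, 0], [-20, 0, -40, 0], [-25, 0, -40, 0], [-20, 0, -25, 0], [0, 0, 0, 0], [0, 0, 0, 0], [0, 0, 0, 0], [0, 0, 0, 0], [0, 0, 0, 0], [0, 0, 0, 0], [0, 0, 0, 0], [0, 0, 0, 0], [0, 0, 0, 0], [0, 0, 0, 0], [0, 0, 0, 0], [0, 0, 0, 0], [0, 0, 0, 0], [0, 0, 0, 0], [0, 0, 0, 0]]])

```text
t: 20.15
ee_pos: [0.3729, 0.0644, 0.3472]
orientation: [0.995, -0.104, 0.0, -0.0]
force: [0.6, 0.6, -1.1]
width: -0.004
```

```bash
cat > look.py <<'E'
import sys
from h import *
t=sys.argv[1]
grab(t); goto(-81,-74,255)
im,W=cloud(t,'side')
a=cv2.resize(im[125:245,165:295],None,fx=5,fy=5,interpolation=cv2.INTER_CUBIC)
cv2.imwrite(f'pics/{t}_z.png',cv2.cvtColor(a,cv2.COLOR_RGB2BGR))
E
python3 look.py l
python3 - <<'E'
from h import *
im,W=cloud('l','side')
M=w2m(W.reshape(-1,3)); b=im.reshape(-1,3).astype(int)
o=(b[:,0]>b[:,2]+60)&(M[:,2]>205)&(M[:,2]<232)&(abs(M[:,0]+80)<30)&(abs(M[:,1]+74)<30)
print("button",o.sum(),np.median(M[o],0) if o.any() else '')
o=(M[:,2]>243)&(M[:,2]<290)&(M[:,1]<-25)&(M[:,1]>-120)&(M[:,0]>-50)&(M[:,0]<40)
print("hatch",o.sum(),M[o].min(0),M[o].max(0))
E
```

```text
t 20.25 tcp_m [-170.1  -74.1  347.2] delta [89.1  0.1 92.2] tooly ang -101.93 tilt 0.0 w 0.004 F [-0.2 -0.9  0.2] q [ 0.1  -0.54  1.77  0.    1.91  1.88]
button 21 [-83.74230469 -71.86684078 222.45663541]
hatch 330 [ -47.82535174 -119.02591652  243.0722123 ] [ 19.14098864 -26.82058661 287.79914081]
```

View pics/l_z.png

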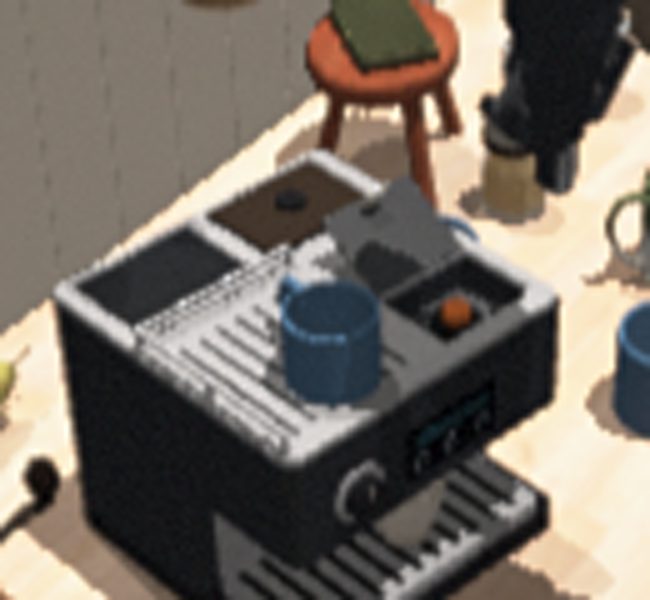

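The hatch stands open (crop 390,235) and the orange button shows at crop (457,312), measured (-83,-73,223), matching its given place. Approaching above the button.

Emit:
arm_command(deltas=[[[15, 0, 0, 0], [25, 0, 0, 0], [25, 0, 0, 0], [16, 0, 15, 0], [8, 0, 25, 0], [0, 0, 30, 0], [0, 0, 30, 0], [0, 0, 20, 0], [0, 0, 12, 0], [0, 0, 6, 0], [0, 0, 0, 0], [0, 0, 0, 0]]])

```text
t: 21.75
ee_pos: [0.4602, 0.046, 0.21]
orientation: [0.995, -0.104, 0.001, -0.0]
force: [-0.1, 0.6, -0.2]
width: 0.001
```

```bash
python3 look.py m
```

```text
t 21.85 tcp_m [-80.9 -73.8 209.8] delta [ -0.1   0.2 -45.2] tooly ang -101.92 tilt 0.05 w -0.002 F [ 0.3 -0.2 -0.1] q [ 0.04 -0.36  1.87  0.    1.63  1.82]
```

View pics/m_z.png

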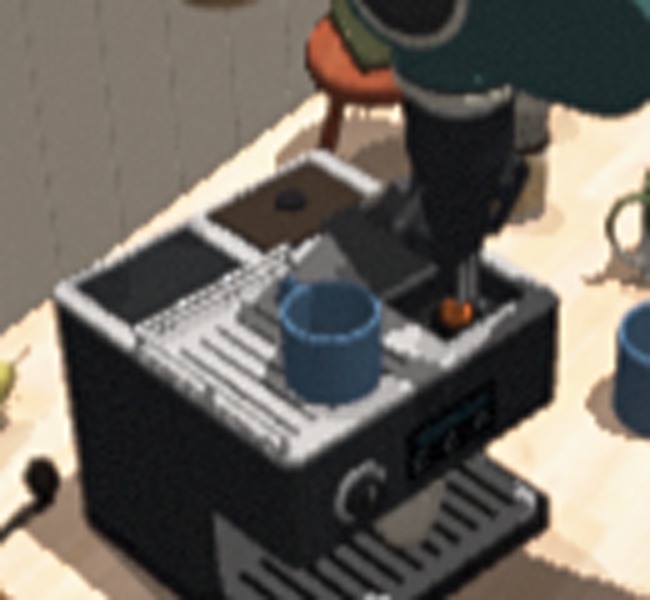

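The tips hang right above the button (crop 457,300). Descending in guarded steps.

Emit:
arm_command(deltas=[[[0, 0, 4, 0], [0, 0, 3, 0], [0, 0, 2, 0], [0, 0, 0, 0]]])

```text
t: 22.35
ee_pos: [0.4599, 0.046, 0.2]
orientation: [0.995, -0.104, -0.0, 0.0]
force: [0.5, 0.0, 0.1]
width: -0.0
```

Emit:
arm_command(deltas=[[[0, 0, 2, 0], [0, 0, 1, 0], [0, 0, 0, 0]]])

```text
t: 22.72
ee_pos: [0.4601, 0.046, 0.1973]
orientation: [0.995, -0.104, 0.0, -0.0]
force: [1.2, -0.5, 2.9]
width: -0.003
```

Emit:
arm_command(deltas=[[[0, 0, 1.5, 0], [0, 0, 1, 0], [0, 0, 0, 0]]])

```text
t: 23.1
ee_pos: [0.4601, 0.046, 0.1948]
orientation: [0.995, -0.104, 0.0, -0.0]
force: [0.5, 0.6, 3.5]
width: -0.003
```

Emit:
arm_command(deltas=[[[0, 0, 1.5, 0], [0, 0, 0.5, 0], [0, 0, 0, 0]]])

```text
t: 23.48
ee_pos: [0.4601, 0.046, 0.1937]
orientation: [0.995, -0.104, 0.001, -0.0]
force: [-2.5, 0.3, 13.2]
width: 0.0
```

Emit:
arm_command(deltas=[[[0, 0, 1, 0], [0, 0, 0, 0], [0, 0, 0, 0]]])

```text
t: 23.85
ee_pos: [0.4602, 0.046, 0.1936]
orientation: [0.995, -0.104, 0.001, -0.0]
force: [-5.7, 0.5, 19.9]
width: 0.001
```

Emit:
arm_command(deltas=[[[0, 0, 0.5, 0], [0, 0, 0, 0], [0, 0, 0, 0]]])

```text
t: 24.22
ee_pos: [0.4602, 0.046, 0.1935]
orientation: [0.995, -0.104, 0.001, -0.0]
force: [-8.2, 0.1, 24.5]
width: -0.0
```

Bottomed: firm stop, position frozen at 0.1936 with force rising to 24.5 N. Release: straight up, then forward and clear.

Emit:
arm_command(deltas=[[[0, 0, -4, 0], [0, 0, -12, 0], [0, 0, -30, 0], [0, 0, -40, 0], [-20, 0, -40, 0], [-30, 0, -25, 0], [-30, 0, 0, 0], [-20, 0, 0, 0], [0, 0, 0, 0], [0, 0, 0, 0], [0, 0, 0, 0], [0, 0, 0, 0]]])

```text
t: 25.72
ee_pos: [0.3625, 0.0666, 0.3419]
orientation: [0.995, -0.104, -0.0, 0.0]
force: [-0.9, 1.1, -0.1]
width: 0.001
```

```bash
python3 look.py n
python3 - <<'E'
from h import *
for t in 'ln':
  im,W=cloud(t,'side')
  M=w2m(W.reshape(-1,3)); b=im.reshape(-1,3).astype(int)
  o=(b[:,0]>b[:,2]+60)&(M[:,2]>205)&(M[:,2]<232)&(abs(M[:,0]+80)<30)&(abs(M[:,1]+74)<30)
  print("button",o.sum(),np.median(M[o],0) if o.any() else '')
  o=(M[:,2]>240)&(M[:,2]<275)&(M[:,1]<-40)&(M[:,1]>-110)&(M[:,0]>-50)&(M[:,0]<30)
  A=M[o]; print("hatch ang", np.pi-np.arctan2(A[:,2]-235,A[:,0]+44).mean(),np.percentile(A,98,axis=0))
  ok=(M[:,2]>240)&(M[:,2]<310)&(abs(M[:,0])<130)&(abs(M[:,1])<130)&(b[:,2]>b[:,0]+25)
  P=M[ok];print("mug",P.min(0),P.max(0))
a=np.load('a_top.npz')['im'];n=np.load('n_top.npz')['im']
cv2.imwrite('pics/an.png',cv2.cvtColor(np.vstack([a[80:270,110:510],n[80:270,110:510]]),cv2.COLOR_RGB2BGR))
E
```

```text
t 25.82 tcp_m [-180.8  -74.2  342. ] delta [99.9  0.  87. ] tooly ang -101.94 tilt 0.03 w -0.001 F [0.7 0.8 0. ] q [ 0.11 -0.56  1.79 -0.    1.91  1.89]
button 21 [-83.74230469 -71.86684078 222.45663541]
hatch ang 2.450821302483152 [ 12.39335388 -41.45516018 273.73753357]
mug [-122.41262296   16.63519394  240.58866771] [-21.02804386  85.56366663 296.64488935]
button 21 [-83.68366482 -72.50861325 222.47710231]
hatch ang 2.4585862166374945 [ 15.23991047 -41.35145173 273.02099326]
mug [-121.80221513   16.94675793  240.64533165] [-20.54773728  86.00666535 297.18070312]
```

View pics/n_z.png

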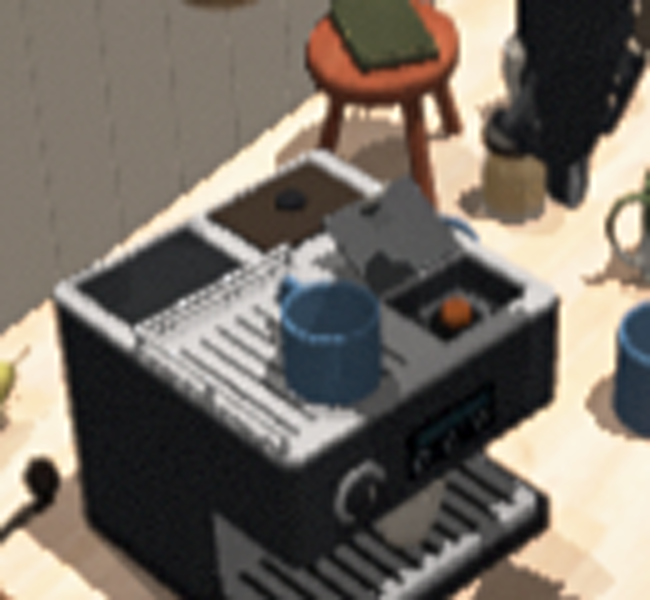

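View pics/an.png

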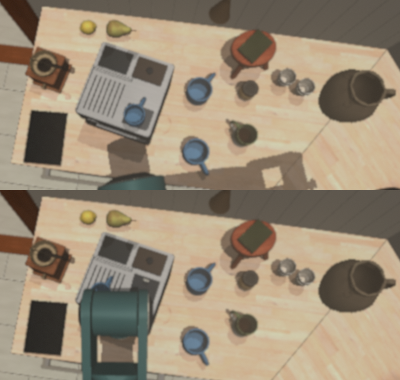

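View pics/n_side.png

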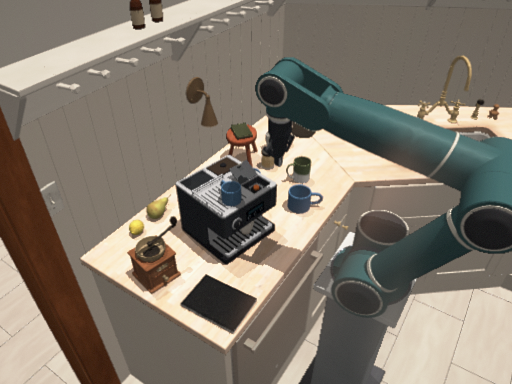

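The final pictures show the mug upright in the cup area (crop 330,340), the hatch open (crop 390,235) and the same before and after the press, the button back up (crop 457,312), and the bystanders unmoved. The hand is clear of everything, so I hand in.

```bash
python3 -c "
from cell import arm
print(arm.close_job())"
```

```text
the job is handed in; nothing more can be done
None
```

The filter reminder's button was pressed all the way down and released, and I handed the job in at about 26 s of the 54 s allowed. No verdict is reported back.

- **Mug:** I pushed it left with the two fingers. It stands upright with its axis at about (-86, 52) mm in the machine frame, well clear of the hatch.
- **Hatch:** I pressed it about 4 mm behind the ring mark (x ≈ -100 instead of -104 mm), to keep the fingertips clear of the front frame. It sank at about 3.7 N and I stopped at the firm stop at 16.5 N. With the hand away it swung up and stayed up.
- **Button:** It gave way at about 3 N, then stopped firmly and I pressed on to 24.5 N. After release it measured the same height as before.
- **Last checks:** The pictures show the mug upright, the hatch open, the button up, no force on the tool, and the bystanders I could see in place. The ribbed cup under the spouts was only partly visible.

Two measurements disagreed with the description:
- **Fingertips:** They touched about 26 mm behind the reported TCP, so I went down in small steps and watched the force.
- **Hatch angle:** From the depth image it came out at 2.46 rad instead of 2.6. Its free edge, about 59 mm behind the hinge and 38 mm up, fits the fully open position, so I put the difference down to plate thickness and depth noise.

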